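Load the colour-viewing stand

TASK

Clear the cork sanding block off the colour-viewing stand into the open aluminium case, and load the colour plates for viewing: slide each one out over the edge of the drying tray so that it can be gripped, then press it fully home in the pocket of its own colour. Once all the plates that are there are home, turn the lamp dial to the white dot (daylight); leave the amber bottle and the blue mug standing where they are.

Things in the scene. Friction and masses are not known exactly. Their poses are not given: they have to be found in the camera images.
- tray: plywood drying tray, fixed, 165 (x) x 204 (y) mm; origin under its centre on the table. Deck 40 mm above the table, with three lanes along x, 60 mm wide, centred at y = -66, 0, 66 mm, between battens 6 mm wide rising 11 mm above the deck. Lanes are open at both ends; the deck's edges are at x = -82.5 (robot side) and +82.5 mm. The space beyond the -x edge is free down to the table.
- stand: grey colour-viewing stand, fixed: rigid insert 155 (x) x 236 (y) x 30 mm with three pockets cut 9 mm deep in its top; origin under its centre on the table. A coloured bar on top at the -x end of each pocket tells which plate belongs there. A light bar 24 mm thick, its top 91 mm above the table, runs along its far side at x = +90 mm.
- lamp_box: white lamp control box, fixed, 110 x 110 x 35 mm high; origin under its centre. On top is the dial, ringed by four dots at 44 mm radius: black (off) towards the box's -x, then clockwise from above, 0.6 rad apart, orange (warm), white with black rim (daylight), blue (cool).
- dial (a joint): black selector knob on the lamp box, rad, growing clockwise seen from above: 0 = off (black dot), 0.6 = warm (orange), 1.2 = daylight (white), 1.8 = cool (blue, end stop). It clicks into these four positions (about 0.05 Nm). At 0 the bar's white pointer line points to the box's -x.
- dial_grip (a point): point on the dial's axis at the height to grip, 72 mm above the table; turns with the dial: its x axis runs along the bar (pointer end is -x). The bar is 42 mm long, 14 mm wide and 32 mm tall, its top 7 mm above this point.
- case: open aluminium sundries case, fixed, 150 (x) x 170 (y) x 40 mm high, walls 4 mm, floor about 4 mm. Origin under its centre. A paint tube is stuck down along each of the two y walls, which leaves the middle 100 mm of y free.
- block: cork sanding block, 75 (x) x 42 (y) x 30 mm, loose, 60 g; origin at its centre. It starts lying on the viewing stand over the pockets.
- red_plate: red-painted colour sample plate with white border, 94 (x) x 56 (y) x 5 mm, 45 g, painted the same on both faces; origin at its centre, x along its length. It starts flat in one of the tray's lanes, too close-fitting for fingers beside it; it tips off the tray's edge if more than half stands out. May be absent.
- red_pocket (a point): centre of the floor of the red plate's pocket (left (+y) pocket of the stand), 21 mm above the table, 9 mm below the stand's top; axes as the stand's, x along the pocket. Pocket 97 x 59 mm, rim chamfered 3 mm. Sprung clips midway along its long sides stand in 2.5 mm: a plate laid in rests on them about 6 mm above the floor until pressed down with 5 to 15 N; they then hold it by friction.
- blue_plate: blue-painted colour sample plate with white border, 106 (x) x 56 (y) x 5 mm, 45 g, painted the same on both faces; origin at its centre, x along its length. It starts flat in one of the tray's lanes, too close-fitting for fingers beside it; it tips off the tray's edge if more than half stands out. May be absent.
- blue_pocket (a point): centre of the floor of the blue plate's pocket (middle pocket of the stand), 21 mm above the table, 9 mm below the stand's top; axes as the stand's, x along the pocket. Pocket 109 x 59 mm, rim chamfered 3 mm. Sprung clips midway along its long sides stand in 2.5 mm: a plate laid in rests on them about 6 mm above the floor until pressed down with 5 to 15 N; they then hold it by friction.
- yellow_plate: yellow-painted colour sample plate with white border, 118 (x) x 56 (y) x 5 mm, 45 g, painted the same on both faces; origin at its centre, x along its length. It starts flat in one of the tray's lanes, too close-fitting for fingers beside it; it tips off the tray's edge if more than half stands out. May be absent.
- yellow_pocket (a point): centre of the floor of the yellow plate's pocket (right (-y) pocket of the stand), 21 mm above the table, 9 mm below the stand's top; axes as the stand's, x along the pocket. Pocket 121 x 59 mm, rim chamfered 3 mm. Sprung clips midway along its long sides stand in 2.5 mm: a plate laid in rests on them about 6 mm above the floor until pressed down with 5 to 15 N; they then hold it by friction.
- oil: amber bottle, 56 mm across, 140 mm tall; origin at the centre of its underside. Bystander.
- mug: blue mug, 80 mm across, 90 mm tall; origin at the centre of its underside. Bystander.

How it is judged:
On the way, in this order (a step that is already met when the one before it is completed fails the run):
1. the block is in the case and every plate present is home in the pocket of its colour (x of red_plate in the frame of red_pocket between -0.003 and 0.003 m and y of red_plate in the frame of red_pocket between -0.003 and 0.003 m and z of red_plate in the frame of red_pocket between 0 and 0.0043 m and angle between the x axis of each of red_plate, blue_plate, yellow_plate and the x axis of stand, either way round below 0.08 rad and angle between the z axis of each of red_plate, blue_plate, yellow_plate and the z axis of stand, either way round below 0.05 rad and x of blue_plate in the frame of blue_pocket between -0.003 and 0.003 m and y of blue_plate in the frame of blue_pocket between -0.003 and 0.003 m and z of blue_plate in the frame of blue_pocket between 0 and 0.0043 m and x of yellow_plate in the frame of yellow_pocket between -0.003 and 0.003 m and y of yellow_plate in the frame of yellow_pocket between -0.003 and 0.003 m and z of yellow_plate in the frame of yellow_pocket between 0 and 0.0043 m and x of block in the frame of case between -0.065 and 0.065 m and y of block in the frame of case between -0.075 and 0.075 m and height (world z) of block below 0.05 m), for 0.2 s.
2. the dial is turned to daylight (value of joint dial between 1.05 and 1.35 rad), for 0.2 s.
At the end, for the whole second after the job is handed in: Every plate present lies flat (3 deg) and fully down (within 1.8 mm of the floor) in the pocket of its own colour, within 3 mm of its middle; the block lies in the aluminium case; the dial stands at daylight, 1.2 +- 0.15 rad; all at rest (all of step 1 and all of step 2 and linear speed of each of block, red_plate, blue_plate, yellow_plate below 0.02 m/s); the robot touches nothing.
It fails at once if the bottle or the mug is knocked over or shifted by more than 5 cm (angle between any of oil, mug's own z axis and vertical above 0.7 rad or distance of any of oil, mug from where it was at the start of the episode above 0.05 m).
Of red_plate, blue_plate, yellow_plate only 2 to 3 are there at a start; the rules pass over those that are not, and their reading is None.
At some moment in a run one of block may be knocked a few centimetres aside while the robot is not near it.
Once in a run the grip may slacken for a moment while it holds something.
It also fails if it takes over 210 s, if anything falls off the work surface, if the arm or the gripper's body presses on something with over 40 N, if the wrist force passes 120 N, or if a joint passes its speed limit or range.

ROBOT

A 7-joint arm with a two-finger parallel gripper is mounted at the origin on the work surface. World frame = base frame: x ahead of the robot, y to its left, z up, the work surface at z = 0. Lengths are in m, angles in rad, forces in N, time in s.
With the tool pointing down it reaches from about 0.4 to 0.85 m from the base axis. Payload 4.4 kg.
Tool frame: the origin (TCP) lies on the centre line of the jaws, within the pads' length; the fingertips stand 19 mm ahead of it and the grasp point (between the pads) is the TCP; z points along the fingers, y is the line along which they close (so a half turn about z gives the same grasp; the last joint's range is limited). The gripper opens to 94 mm and grips with 3 to 60 N. Pads are 16 mm wide; open, the fingers measure 119 mm over their backs; the gripper's body (75 mm by 177 mm) begins 78 mm behind the grasp point.
Start: joints at [1.098, 0.628, 0.038, 1.517, -0.027, 0.996, -0.02], TCP at [0.257, -0.597, 0.224] pointing down, gripper open.
Joint ranges: [-3.06, 3.06], [-0.37, 2.12], [-1.25, 1.32], [0.18, 2.47], [-1.1, 4.24], [0.23, 1.98], [-2.94, 2.94]. Speed limits (rad/s): [2.57, 2.57, 3.14, 3.14, 3.14, 3.14, 3.14].

INTERFACE

Orientations are given as [roll, pitch, yaw] about the fixed x, y, z axes, in that order (R = Rz(yaw) Ry(pitch) Rx(roll)).
In Python, from workcell import ctrl gives the robot as it stands. The module is installed in compiled form; this text tells all that it offers.
- The arm moves only by the tool step_arm, never from a script. Its argument "motion" is one flat list of numbers, 4 for each row, row after row: the shift along the world's x, y, z as a fraction of full scale, then the turn about the world's z as a fraction of full scale. In form: [dx, dy, dz, spin, dx, dy, dz, spin, ...]. A call has exactly 10 rows; each row is the pose to reach, as a shift and turn from the pose commanded when the call began; what a row does not reach only later rows make up. Full scale, the value 1, is 1 m for a shift and pi/4 rad for a turn. A row lasts 1/10 s, in which the tool goes at most 50 mm and 8.59 degrees, less where a joint would pass 70% of its speed; a pose out of reach is approached as far as the arm can. A call with a number of a shift or a turn outside -1 to 1 is refused whole. A call with a gripper value outside its range is refused whole. "gripper" is the gripper's target within -1 to 1 (shut at 1, half-way at 0, fully open at -1), set as the call begins (left out, the last holds). The fingers move at their own pace and stop on an object; the grip force is fixed at half the most. Time passes only in rows, so rows that repeat a pose let the fingers close, or fill a call up. It gives the time, the measured TCP pose, the force, the opening and the grip force at its end, in the units of the state.
- ctrl.state(): the state, without advancing time (a new reading comes with each control period).
- ctrl.get_image(name): name is "scene" or "side" or "wrist"; returns a dict with "frame" (480x640x3 uint8, blue, green, red), "K" (3x3 intrinsics, pixels), "extrinsics" (4x4, takes a point from camera to world coordinates). Camera axes: x right, y up, looking along -z (the intrinsics and any distortion apply to the point x, -y, -z); pixel columns grow to the right and rows downward; lengths in m; the calibration is good to about 2 mm. A picture is of the moment at which its call begins. There is no depth.
- ctrl.finish_job(): hands the job in; it is judged then, once.
The state is a dict: "time": time; "q": joint angles; "qd": joint speeds; "tau": joint torques, N m; "ee_pos": TCP position; "eef_rot": TCP orientation; "contact_force": force on the tool from outside, world axes, zero at the start; "ft_torque": the same for the moment, N m; "width": finger opening in m; "grasp_force": force on a finger pad.
Only numpy, scipy, OpenCV 4.12 (cv2) and the standard library are available. Lean on these libraries where they do the work, as an engineer would, in place of code of your own. Each camera call takes 0.05 s, during which the arm holds its last target. There are 200 camera calls.

## Working session

There is one attempt and no reset: what is moved stays moved. The work goes in short steps, Python scripts to look and compute and a tool call to move; the robot and the scene stay as the last step left them, time stands still between calls to the robot, and variables do not carry over. Pictures are saved under pics/ and viewed, at most 14 in all, crops included, and the job is handed in when it is done.

Besides the shell and the picture viewer there is one more tool, called as name(argument=value, ...) on one line, values as JSON. step_arm: Moves the arm, as the interface text tells. Its arguments: {"type":"object","properties":{"motion":{"type":"array","items":{"type":"number","minimum":-1,"maximum":1}},"gripper":{"type":"number"}},"required":["motion"]}

```bash
mkdir -p pics; cat > h.py <<'E'
import numpy as np, cv2
from workcell import ctrl
def shot(name,fn):
    im=ctrl.get_image(name); cv2.imwrite('pics/'+fn+'.png',im['frame']); np.savez('pics/'+fn+'.npz',K=im['K'],E=im['extrinsics']); return im
def px2w(fn,u,v,z):
    d=np.load('pics/'+fn+'.npz'); K,E=d['K'],d['E']
    r=np.linalg.solve(K,[u,v,1.]); r=np.array([r[0],-r[1],-r[2]]); r=E[:3,:3]@r; o=E[:3,3]
    return o+r*(z-o[2])/r[2]
def w2px(fn,p):
    d=np.load('pics/'+fn+'.npz'); K,E=d['K'],d['E']
    c=E[:3,:3].T@(np.array(p)-E[:3,3]); q=K@np.array([c[0],-c[1],-c[2]]); return q[:2]/q[2]
E
python3 - <<'E'
from h import *
for n in ['scene','side']:
    im=shot(n,n+'0'); print(n,{k:(v if k!='frame' and k!='K' else 0) for k,v in im.items()},im['K'])
print(ctrl.state())
E
```

```text
scene {'frame': 0, 'K': 0, 'extrinsics': array([[ 0.05660877, -0.84282847,  0.53519681,  1.190906  ],
       [ 0.99831162,  0.05477122, -0.01933952, -0.00914071],
       [-0.01301349,  0.53538798,  0.84450599,  1.06971152],
       [ 0.        ,  0.        ,  0.        ,  1.        ]])} [[434.69423794   0.         313.53689962]
 [  0.         434.69423794 241.55573365]
 [  0.           0.           1.        ]]
side {'frame': 0, 'K': 0, 'extrinsics': array([[-0.80952126,  0.32665551, -0.48782324,  0.0200544 ],
       [-0.58673349, -0.47911721,  0.65283268,  0.72367538],
       [-0.02047312,  0.81470417,  0.57951529,  0.69821165],
       [ 0.        ,  0.        ,  0.        ,  1.        ]])} [[470.15400175   0.         313.4718959 ]
 [  0.         470.15400175 241.08214801]
 [  0.           0.           1.        ]]
{'time': 0.1, 'q': array([ 1.0982197 ,  0.62922819,  0.03844617,  1.51825252, -0.02699317,
        0.99628544, -0.019999  ]), 'qd': array([-0.00015669, -0.00369776, -0.00072468, -0.00224076,  0.00117865,
       -0.00073111,  0.00179604]), 'tau': array([ 2.07665165e-03, -5.50792766e+01,  1.14697147e+00, -1.87118787e+01,
       -5.22269926e-02,  1.91744731e-02,  5.41849352e-05]), 'ee_pos': array([ 0.25697945, -0.59643947,  0.22366751]), 'eef_rot': array([-3.13993725e+00,  2.13324541e-05,  4.06780560e-01]), 'contact_force': array([ 0.40297651, -0.06807596, -0.28763533]), 'ft_torque': array([ 0.01425048, -0.00601438,  0.00935718]), 'grasp_force': 0.0, 'width': 0.0937287526929145}
```

View pics/scene0.png

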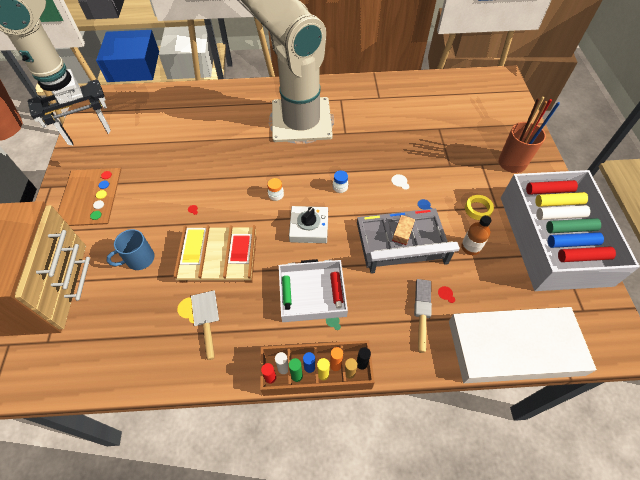

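View pics/side0.png

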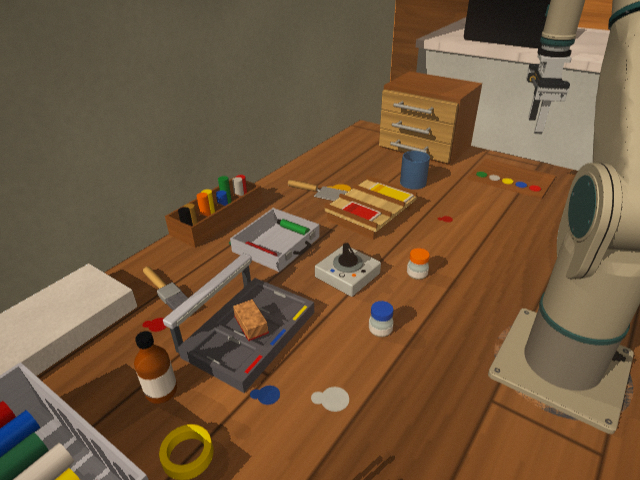

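The scene view shows the tray at about (217,252), with a yellow plate in its -y lane (192,247), red in its +y lane (240,248) and an empty middle lane, so blue is absent. The lamp box is at (310,222), the case at (313,290), and the stand at (405,240) with the block on it at (403,230). The mug is at (132,250) and the bottle at (478,237).

```bash
python3 - <<'E'
from h import *
im=cv2.imread('pics/scene0.png'); c=im[165:335,90:500]
a=cv2.resize(im[195:325,165:355],None,fx=4.2,fy=4.2,interpolation=cv2.INTER_CUBIC); cv2.imwrite('pics/c1.png',a)
a=cv2.resize(im[185:285,280:500],None,fx=3.6,fy=3.6,interpolation=cv2.INTER_CUBIC); cv2.imwrite('pics/c2.png',a)
for n,u,v,z in [('tray',217,252,.04),('lamp',310,222,.035),('case',313,287,.02),('stand',405,238,.03),('block',404,228,.06),('mug',132,240,.09),('oil',475,248,0.0)]: print(n,px2w('scene0',u,v,z).round(3))
E
```

```text
tray [ 0.555 -0.255  0.04 ]
lamp [0.467 0.008 0.035]
case [0.67  0.005 0.02 ]
stand [0.537 0.274 0.03 ]
block [0.523 0.269 0.06 ]
mug [ 0.533 -0.474  0.09 ]
oil [0.565 0.477 0.   ]
```

View pics/c1.png

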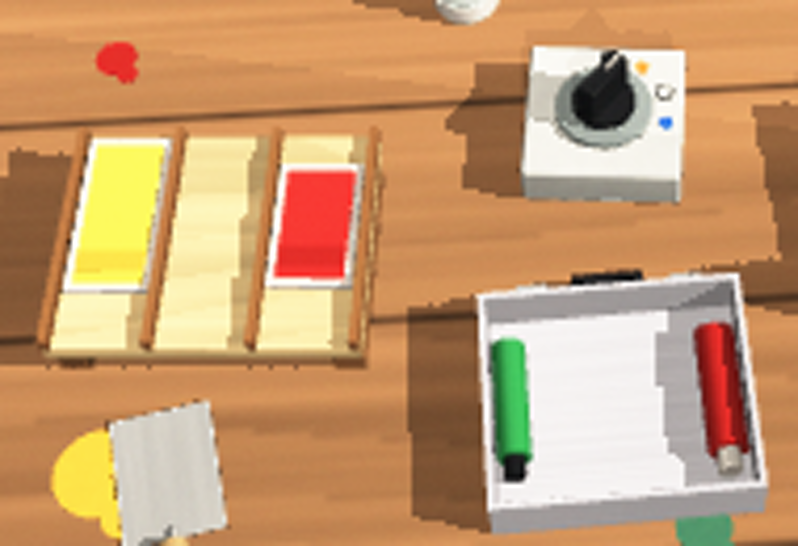

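View pics/c2.png

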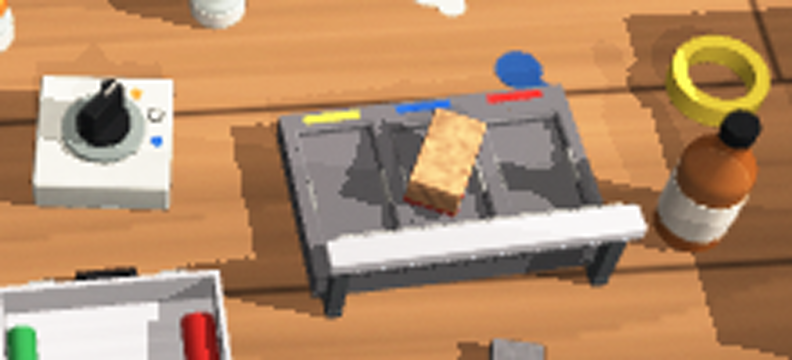

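The crops show the tray corners, lamp-box corners and case rim clearly, and the dial points at the black dot. The block lies diagonally over the middle pocket. Next I move above the tray for a wrist view.

step_arm(motion=[0.05,0.07,0.1,-0.1,0.08,0.1,0.15,-0.2,0.1,0.15,0.18,-0.3,0.14,0.2,0.18,-0.4,0.18,0.25,0.18,-0.518,0.21,0.3,0.18,-0.518,0.243,0.347,0.18,-0.518,0.243,0.347,0.18,-0.518,0.243,0.347,0.18,-0.518,0.243,0.347,0.18,-0.518], gripper=-1)

```text
time: 1.1
ee_pos: [0.5023, -0.2456, 0.4046]
eef_rot: [-3.14, -0.001, 0.005]
contact_force: [0.2, -0.4, 0.5]
width: 0.0938
grasp_force: 0.0
```

```bash
python3 - <<'E'
from h import *
im=shot('wrist','w1'); print(im['extrinsics'].round(4),im['K'].round(1)); s=ctrl.state(); print(s['ee_pos'],s['eef_rot'],s['q'])
E
```

```text
[[ 0.0054  0.9735  0.2286  0.568 ]
 [-1.      0.0059 -0.0014 -0.2462]
 [-0.0028 -0.2286  0.9735  0.5671]
 [ 0.      0.      0.      1.    ]] [[417.3   0.  320.4]
 [  0.  417.3 234.4]
 [  0.    0.    1. ]]
[ 0.5055131  -0.24098026  0.40493895] [-3.13659385 -0.00358849  0.01116133] [ 0.35986482  0.34730926  0.05682057  1.49036378 -0.02629923  1.30331264
 -1.13940118]
```

View pics/w1.png

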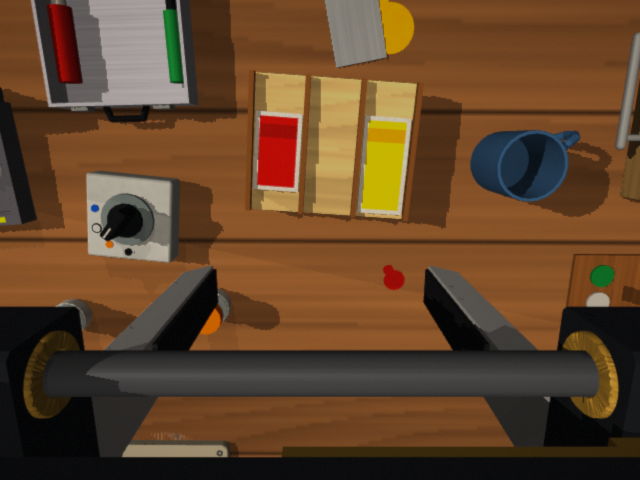

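The wrist view shows the tray (corners near (250,71), (421,84), (408,220), (248,209)), the red plate at (278,152), the yellow plate at (385,167), and the lamp box top at (87,173), (179,180), (178,262), (89,255).

```bash
cat >> h.py <<'E'
def seg(fn,lo,hi,z,box=None):
    im=cv2.imread('pics/'+fn+'.png'); m=cv2.inRange(cv2.cvtColor(im,cv2.COLOR_BGR2HSV),np.array(lo),np.array(hi))
    if box: k=np.zeros_like(m); k[box[1]:box[3],box[0]:box[2]]=1; m=m*k
    c=max(cv2.findContours(m,cv2.RETR_EXTERNAL,cv2.CHAIN_APPROX_NONE)[0],key=cv2.contourArea)
    W=np.array([px2w(fn,u,v,z)[:2] for u,v in c[:,0]])*1000
    (cx,cy),(w,h),a=cv2.minAreaRect(W.astype(np.float32)); 
    if w<h: w,h,a=h,w,a-90
    return np.round([cx,cy,w,h,(a+90)%180-90],1)
E
python3 - <<'E'
from h import *
print('red',seg('w1',(0,150,60),(6,255,255),.045,(250,90,310,210)))
print('yel',seg('w1',(22,170,60),(34,255,255),.045,(350,100,415,225)))
P=lambda L,z:print(np.array([px2w('w1',u,v,z)[:2]*1000 for u,v in L]).round(0).tolist())
P([(250,71),(421,84),(408,220),(248,209)],.05)
P([(87,173),(179,180),(178,262),(89,255)],.035)
P([(95,208),(97,228),(109,244),(128,252)],.035)
P([(128,218)],.047);P([(103,240),(143,203)],.079)
P([(49,106),(196,100)],.04)
im=cv2.imread('pics/w1.png'); cv2.imwrite('pics/c3.png',cv2.resize(im[165:270,75:190],None,fx=5,fy=5,interpolation=cv2.INTER_CUBIC))
E
```

```text
red [ 549.2 -191.3   83.9   45.8   -4.1]
yel [ 532.6 -322.5  107.7   45.6   -3.4]
[[642.0, -162.0], [628.0, -362.0], [466.0, -356.0], [479.0, -154.0]]
[[521.0, 51.0], [513.0, -65.0], [404.0, -56.0], [413.0, 61.0]]
[[476.0, 46.0], [450.0, 47.0], [428.0, 33.0], [417.0, 9.0]]
[[466.0, -1.0]]
[[445.0, 17.0], [490.0, -36.0]]
[[602.0, 84.0], [610.0, -94.0]]
```

View pics/c3.png

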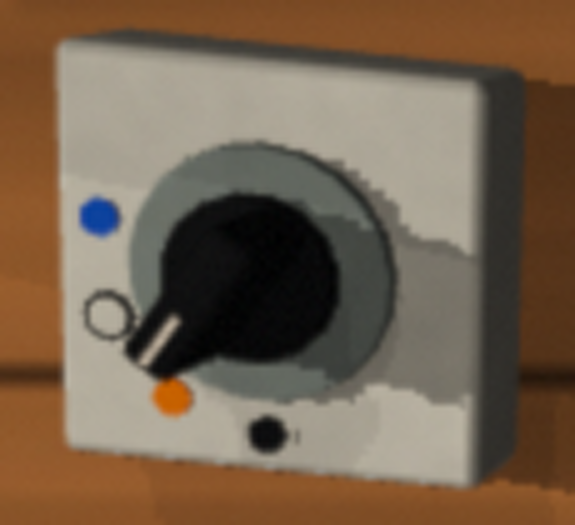

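step_arm(motion=[0,0.05,0,0,0,0.1,0,0,0,0.15,0,0,0,0.2,0,0,0,0.25,0,0,0,0.3,0,0,-0.02,0.35,0,0,-0.04,0.4,0,0,-0.05,0.45,0,0,-0.05,0.5,0,0])

```text
time: 2.15
ee_pos: [0.449, 0.2428, 0.4047]
eef_rot: [3.141, 0.0, -0.0]
contact_force: [1.8, 0.2, -0.4]
width: 0.0941
grasp_force: 0.0
```

```bash
python3 - <<'E'
from h import *
im=shot('wrist','w2'); s=ctrl.state(); print(s['ee_pos'],s['eef_rot'])
E
```

```text
[0.44727001 0.25325835 0.40427562] [-3.13406239e+00  1.28204596e-03  1.15065618e-02]
```

View pics/w2.png

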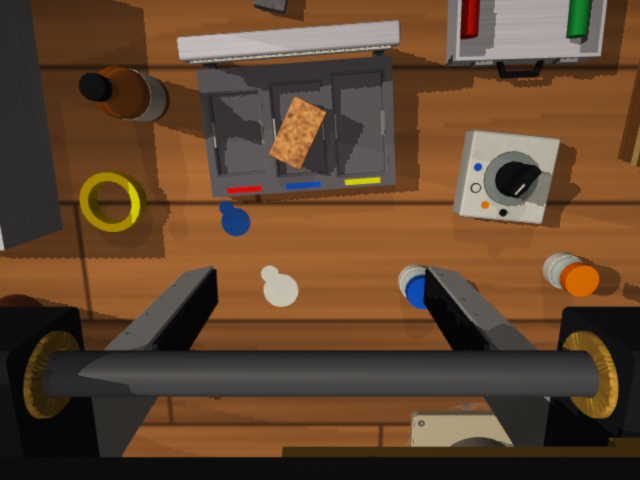

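The wrist view shows the stand with bars red (244,189), blue (303,185) and yellow (362,181), the block at (298,132), the bottle at (125,92), and the dial pointing to the lower-left of the box.

```bash
python3 - <<'E'
from h import *
print('block',seg('w2',(5,60,100),(22,255,255),.06,(265,90,330,175)))
for n,lo,hi,b in [('rb',(0,180,80),(5,255,255),(220,180,270,200)),('bb',(105,150,60),(125,255,255),(280,175,325,195)),('yb',(22,170,60),(34,255,255),(340,170,385,190))]: print(n,seg('w2',lo,hi,.03,b))
P=lambda f,L,z:print(np.array([px2w(f,u,v,z)[:2]*1000 for u,v in L]).round(0).tolist())
P('w2',[(198,68),(394,55),(395,185),(211,194)],.03)
P('w2',[(479,167),(475,188),(485,205),(503,212)],.035)
P('w1',[(104,237),(110.6,229)],.079); P('w2',[(516,192),(524,182)],.079)
P('w2',[(448,62),(603,55)],.04)
P('w2',[(472,131),(560,139),(545,223),(456,214)],.035)
im=cv2.imread('pics/w2.png'); cv2.imwrite('pics/c4.png',cv2.resize(im[15:205,170:570],None,fx=2,fy=2,interpolation=cv2.INTER_CUBIC))
E
```

```text
block [518.2 270.7  75.8  42.5 -25.7]
rb [447.9 341.   44.6   7.  -85.9]
bb [453.4 264.9  44.3   7.  -85.9]
yb [458.9 189.1  43.9   7.  -85.9]
[[595.0, 391.0], [609.0, 154.0], [453.0, 146.0], [442.0, 384.0]]
[[477.0, 42.0], [450.0, 45.0], [428.0, 30.0], [419.0, 6.0]]
[[449.0, 15.0], [458.0, 6.0]]
[[451.0, 13.0], [463.0, 5.0]]
[[600.0, 92.0], [608.0, -90.0]]
[[521.0, 55.0], [511.0, -55.0], [405.0, -50.0], [417.0, 67.0]]
```

step_arm(motion=[0.03,0.01,-0.02,-0.19,0.05,0.02,-0.06,-0.38,0.068,0.02,-0.1,-0.572,0.068,0.02,-0.14,-0.572,0.068,0.02,-0.18,-0.572,0.068,0.02,-0.22,-0.572,0.068,0.02,-0.25,-0.572,0.068,0.02,-0.26,-0.572,0.068,0.02,-0.26,-0.572,0.068,0.02,-0.26,-0.572])

```text
time: 3.2
ee_pos: [0.5195, 0.2619, 0.1457]
eef_rot: [-3.14, -0.001, -0.45]
contact_force: [-0.4, -0.4, 0.3]
width: 0.0938
grasp_force: 0.0
```

```bash
python3 - <<'E'
from h import *
im=shot('wrist','w3'); s=ctrl.state(); print(s['ee_pos'],s['eef_rot'])
print('block',seg('w3',(5,60,100),(22,255,255),.06,(0,0,640,300)))
P=lambda f,L,z,k=1:print((np.array([px2w(f,k*0+u,v,z)[:2]*1000 for u,v in L])).round(0).tolist())
P('scene0',[(u/4.2+165,v/4.2+195) for u,v in [(477,297),(740,273),(767,488),(490,515)]],.04)
E
```

```text
[0.51970863 0.26215937 0.14612199] [-3.13914516e+00 -1.82643949e-03 -4.49400479e-01]
block [671.1 314.6 229.8 108.5 -79.7]
[[610.0, -85.0], [603.0, 86.0], [753.0, 89.0], [760.0, -79.0]]
```

View pics/w3.png

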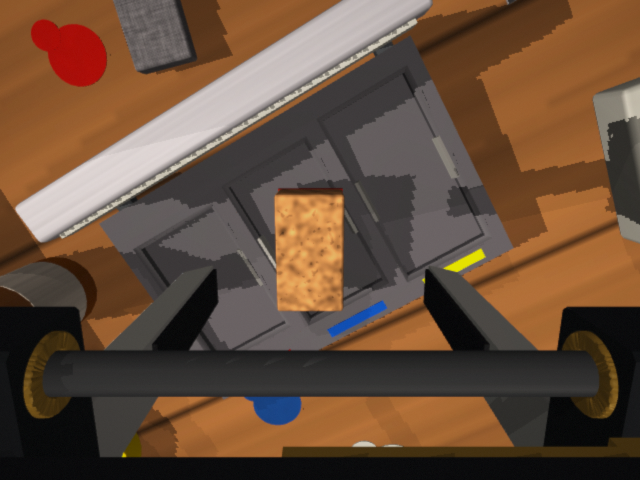

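The block is centred at about (309,251), aligned with the jaws.

```bash
python3 - <<'E'
from h import *
print(seg('w3',(5,60,100),(22,255,255),.06,(265,194,350,320)), px2w('w3',309,252,.06), w2px('w3',[.5197,.262,.06]))
E
```

```text
[517.8 270.2  75.   42.3 -25.7] [0.51914496 0.26942883 0.06      ] [319.45730062 246.16944684]
```

step_arm(motion=[-0.001,0.008,-0.01,0,-0.002,0.008,-0.03,0,-0.002,0.008,-0.05,0,-0.002,0.008,-0.07,0,-0.002,0.008,-0.085,0,-0.002,0.008,-0.092,0,-0.002,0.008,-0.092,0,-0.002,0.008,-0.092,0,-0.002,0.008,-0.092,0,-0.002,0.008,-0.092,0])

```text
time: 4.25
ee_pos: [0.517, 0.2699, 0.0533]
eef_rot: [-3.14, -0.001, -0.449]
contact_force: [-0.1, -0.6, -1.1]
width: 0.094
grasp_force: 0.0
```

step_arm(motion=[0,0,0,0,0,0,0,0,0,0,0,0,0,0,0,0,0,0,0,0,0,0,0,0,0,0,0,0,0,0,0,0,0,0,0,0,0,0,0,0], gripper=1)

```text
time: 5.25
ee_pos: [0.5165, 0.2697, 0.0524]
eef_rot: [3.142, -0.0, -0.449]
contact_force: [1.2, 0.7, -0.0]
width: 0.0417
grasp_force: 30.0
```

step_arm(motion=[0,0,0.03,0,0,0,0.07,0,0,0,0.11,0,0,0,0.14,0,0.01,-0.02,0.15,0.1,0.04,-0.06,0.15,0.25,0.07,-0.1,0.15,0.4,0.1,-0.14,0.15,0.55,0.13,-0.18,0.15,0.623,0.164,-0.22,0.15,0.623])

```text
time: 6.25
ee_pos: [0.6794, 0.0491, 0.2024]
eef_rot: [3.141, 0.001, 0.041]
contact_force: [0.4, 0.9, 0.4]
width: 0.0418
grasp_force: 30.0
```

step_arm(motion=[0,-0.02,0,0,0,-0.045,0,0,0,-0.045,-0.02,0,0,-0.045,-0.04,0,0,-0.045,-0.05,0,0,-0.045,-0.05,0,0,-0.045,-0.05,0,0,-0.045,-0.05,0,0,-0.045,-0.05,0,0,-0.045,-0.05,0])

```text
time: 7.25
ee_pos: [0.6792, 0.0066, 0.1532]
eef_rot: [3.142, -0.001, 0.04]
contact_force: [-0.2, -0.2, -1.1]
width: 0.042
grasp_force: 3.0
```

```bash
python3 - <<'E'
from h import *
im=shot('wrist','w4'); s=ctrl.state(); print(s['ee_pos'],s['eef_rot'],s['width'],s['grasp_force'])
E
```

```text
[0.67913622 0.00663492 0.15304243] [ 3.14154566e+00 -9.03214734e-04  4.00586892e-02] 0.041902901132897984 2.9999926686286926
```

View pics/w4.png

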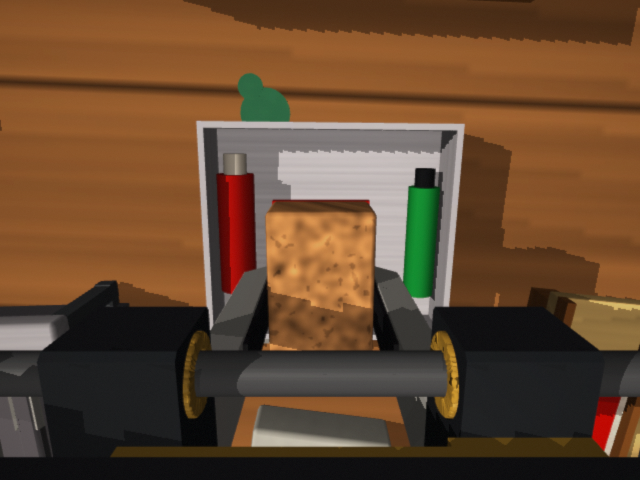

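The grip has momentarily slackened (3 N), but the block is still held. The case's far rim runs from (200,124) to (463,126), and the block sits roughly between the tubes.

```bash
python3 - <<'E'
from h import *
for u,v in [(200,124),(463,126),(237,290),(405,290)]: print(px2w('w4',u,v,.04 if v<200 else .015).round(3))
E
```

```text
[0.749 0.086 0.04 ]
[ 0.755 -0.082  0.04 ]
[0.628 0.068 0.015]
[ 0.633 -0.06   0.015]
```

step_arm(motion=[0,-0.003,-0.02,0,0,-0.003,-0.05,0,0,-0.003,-0.08,0,0,-0.003,-0.1,0,0,-0.003,-0.115,0,0,-0.003,-0.122,0,0,-0.003,-0.122,0,0,-0.003,-0.122,0,0,-0.003,-0.122,0,0,-0.003,-0.122,0])

```text
time: 8.3
ee_pos: [0.6796, 0.0035, 0.0316]
eef_rot: [3.142, -0.002, 0.04]
contact_force: [0.8, 0.1, -0.8]
width: 0.0417
grasp_force: 30.0
```

step_arm(motion=[0,0,0,0,0,0,0,0,0,0,0,0,0,0,0,0,0,0,0.01,0,0,0,0.04,0,0,0,0.08,0,0,0,0.12,0,0,0,0.16,0,0,0,0.2,0], gripper=-0.35)

```text
time: 9.3
ee_pos: [0.6787, 0.0036, 0.2331]
eef_rot: [-3.142, -0.001, 0.04]
contact_force: [0.2, 0.2, -0.7]
width: 0.0635
grasp_force: 0.0
```

step_arm(motion=[-0.01,-0.03,0,-0.05,-0.02,-0.07,0,-0.135,-0.03,-0.11,0,-0.135,-0.04,-0.15,0,-0.135,-0.05,-0.19,0,-0.135,-0.06,-0.23,0,-0.135,-0.07,-0.27,0,-0.135,-0.073,-0.31,0,-0.135,-0.073,-0.331,0,-0.135,-0.073,-0.331,0,-0.135], gripper=1)

```text
time: 10.3
ee_pos: [0.6042, -0.3325, 0.2308]
eef_rot: [3.139, 0.0, -0.073]
contact_force: [-0.2, -0.1, 0.1]
width: 0.0004
grasp_force: 0.0
```

```bash
python3 - <<'E'
from h import *
shot('scene','s5');im=shot('wrist','w5'); s=ctrl.state(); print(s['ee_pos'],s['eef_rot'],s['width'],s['contact_force'])
a=cv2.imread('pics/s5.png')[160:340,160:460]; a=cv2.resize(a,None,fx=1.6,fy=1.6); b=cv2.resize(im['frame'],(400,300))
o=np.zeros((300,800,3),np.uint8); o[:288,:400]=cv2.resize(a,(400,288))[:,:400]; o[:,400:]=b; cv2.imwrite('pics/c5.png',o)
E
```

```text
[ 0.60600347 -0.32641528  0.2307737 ] [-3.14027135e+00 -3.92789577e-04 -6.60384510e-02] 0.00043730526298875363 [0.16594159 0.08184613 0.34699762]
```

View pics/c5.png

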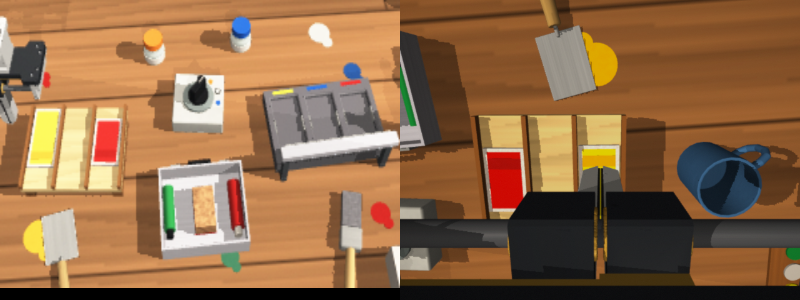

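The block lies in the case between the tubes. The yellow plate's far end is visible at about (322,235) in the full wrist image, just beyond the closed fingers.

```bash
python3 - <<'E'
from h import *
im=cv2.imread('pics/w5.png'); g=im.astype(int)
col=im[215:260,305]; print([tuple(map(int,c)) for c in col[::3]])
for v in (232,235,238): print(v,px2w('w5',322,v,.045).round(4))
for u,v in [(122,184),(202,187),(362,184),(282,187)]: print(px2w('w5',u,v,.05).round(4))
m=cv2.inRange(im,np.array([150,150,150]),np.array([255,255,255])); ys,xs=np.where(m[215:260,270:370]); 
for x in range(285,355,8):
    k=np.where(m[215:260,x])[0]; print(x,k[:1]+215)
E
```

```text
[(109, 187, 224), (112, 193, 223), (114, 195, 224), (113, 195, 223), (113, 194, 223), (114, 191, 218), (188, 208, 216), (191, 212, 223), (19, 205, 223), (0, 205, 223), (0, 205, 224), (0, 197, 224), (0, 160, 224), (0, 161, 224), (0, 164, 224)]
232 [ 0.591  -0.3297  0.045 ]
235 [ 0.5884 -0.3295  0.045 ]
238 [ 0.5857 -0.3293  0.045 ]
[ 0.6437 -0.1685  0.05  ]
[ 0.6368 -0.2338  0.05  ]
[ 0.6303 -0.3652  0.05  ]
[ 0.6323 -0.2994  0.05  ]
285 []
293 [233]
301 [233]
309 [233]
317 [233]
325 [233]
333 [233]
341 [233]
349 [233]
```

step_arm(motion=[0.002,-0.001,-0.04,0,0.002,-0.001,-0.08,0,0.002,-0.001,-0.11,0,0.002,-0.001,-0.135,0,0.002,-0.001,-0.15,0,0.002,-0.001,-0.16,0,0.002,-0.001,-0.166,0,0.002,-0.001,-0.17,0,0.002,-0.001,-0.17,0,0.002,-0.001,-0.17,0])

```text
time: 11.4
ee_pos: [0.6084, -0.3288, 0.0613]
eef_rot: [3.141, -0.001, -0.066]
contact_force: [-0.2, -0.1, 0.5]
width: 0.0005
grasp_force: 0.0
```

step_arm(motion=[-0.005,0,0,0,-0.011,0.001,0,0,-0.018,0.001,0,0,-0.025,0.0015,0,0,-0.032,0.002,0,0,-0.039,0.0025,0,0,-0.045,0.003,0,0,-0.05,0.003,0,0,-0.054,0.0035,0,0,-0.056,0.0035,0,0])

```text
time: 12.4
ee_pos: [0.5514, -0.3249, 0.0605]
eef_rot: [-3.142, 0.0, -0.066]
contact_force: [1.3, -0.2, 0.7]
width: 0.0003
grasp_force: 0.4
```

step_arm(motion=[0,0,0,0,0,0,0,0,0.01,0,0,0,0.01,0,0.02,0,0.01,0,0.05,0,-0.02,0,0.09,0,-0.06,0.004,0.13,0,-0.09,0.006,0.17,0,-0.1,0.007,0.17,0,-0.1,0.007,0.17,0])

```text
time: 13.4
ee_pos: [0.4513, -0.3187, 0.232]
eef_rot: [3.14, -0.002, -0.068]
contact_force: [-0.1, -0.0, -0.0]
width: 0.0005
grasp_force: 0.0
```

```bash
python3 - <<'E'
from h import *
im=shot('wrist','w6'); s=ctrl.state(); print(s['ee_pos'],s['eef_rot'])
E
```

```text
[ 0.45226274 -0.31814903  0.23071737] [ 3.14113790e+00 -1.09007585e-03 -6.65398515e-02]
```

View pics/w6.png

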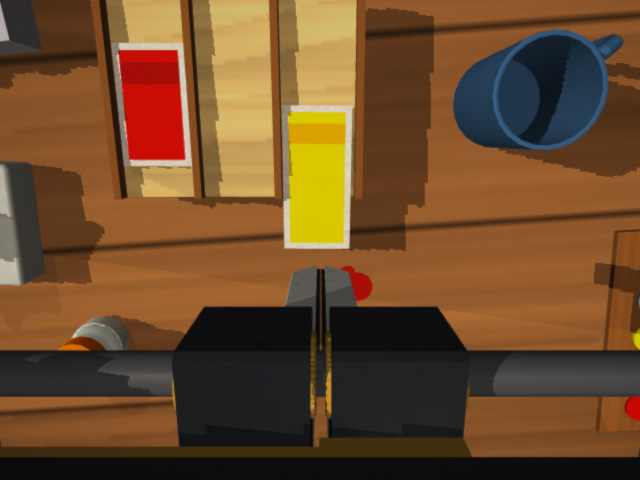

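The yellow plate now overhangs the edge, from (286,248) to the deck edge at row 197. Red is untouched at (153,103).

```bash
python3 - <<'E'
from h import *
print('yel',seg('w6',(25,200,60),(34,255,255),.045,(270,95,360,260)))
print('red',seg('w6',(0,180,60),(6,255,255),.045,(100,30,200,180)))
for u,v in [(285,107),(352,107),(349,248),(284,248)]: print(px2w('w6',u,v,.045).round(4))
print(px2w('w6',250,197,.04).round(4))
E
```

```text
yel [ 470.3 -317.3   81.9   45.5   -3.8]
red [ 549.6 -190.8   83.8   45.7   -4. ]
[ 0.5417 -0.297   0.045 ]
[ 0.5382 -0.3507  0.045 ]
[ 0.4213 -0.3423  0.045 ]
[ 0.4251 -0.2861  0.045 ]
[ 0.4707 -0.2605  0.04  ]
```

step_arm(motion=[-0.006,0.002,0,0,-0.006,0.002,0,0,-0.006,0.002,-0.03,0,-0.006,0.002,-0.07,0,-0.006,0.002,-0.11,0,-0.006,0.002,-0.14,0,-0.006,0.002,-0.16,0,-0.006,0.002,-0.17,0,-0.006,0.002,-0.17,0,-0.006,0.002,-0.17,0], gripper=-0.6)

```text
time: 14.45
ee_pos: [0.4465, -0.316, 0.0607]
eef_rot: [3.141, -0.001, -0.066]
contact_force: [0.4, 0.3, -0.1]
width: 0.0744
grasp_force: 0.0
```

step_arm(motion=[0,0,0,0,0,0,0,0,0,0,0,0,0,0,0,0,0,0,0,0,0,0,0,0,0,0,0,0,0,0,0,0,0,0,0,0,0,0,0,0], gripper=1)

```text
time: 15.45
ee_pos: [0.4462, -0.3162, 0.0606]
eef_rot: [3.141, -0.001, -0.066]
contact_force: [1.2, -0.1, 3.2]
width: 0.055
grasp_force: 30.0
```

step_arm(motion=[0,0,0.005,0,0,0,0.01,0,0,0,0.02,0,0,0,0.04,0,0,0,0.06,0,0,0,0.08,0,0,0,0.1,0,0,0,0.12,0,0,0,0.14,0,0,0,0.14,0])

```text
time: 16.45
ee_pos: [0.4472, -0.3162, 0.2033]
eef_rot: [3.14, -0.004, -0.065]
contact_force: [0.6, 0.3, -0.4]
width: 0.055
grasp_force: 30.0
```

```bash
python3 - <<'E'
from h import *
im=shot('wrist','w7'); sd=shot('side','sd7'); s=ctrl.state(); print(s['ee_pos'],s['eef_rot'],s['width'],s['grasp_force'])
o=np.hstack([cv2.resize(im['frame'],(400,300)),cv2.resize(sd['frame'][60:240,300:540],(400,300))]); cv2.imwrite('pics/c7.png',o)
E
```

```text
[ 0.44558302 -0.3155481   0.20055682] [-3.14151720e+00  3.00742034e-05 -6.56268761e-02] 0.05512014969639194 29.98148202896118
```

View pics/c7.png

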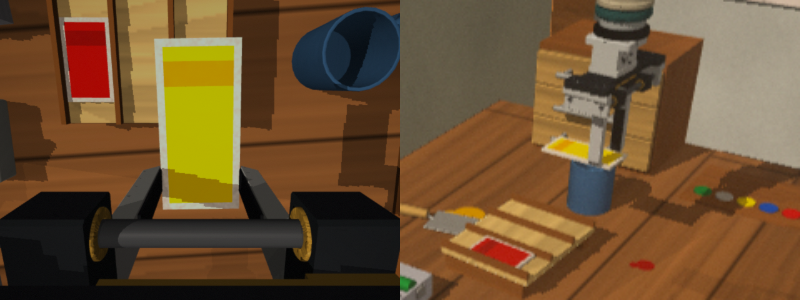

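The yellow plate is held level, with its far edge at about (253,61) to (386,62) in the full wrist image.

```bash
python3 - <<'E'
from h import *
im=cv2.imread('pics/w7.png'); cv2.imwrite('pics/c7b.png',np.hstack([im[40:350,230:410], cv2.resize(cv2.imread('pics/w3.png')[20:340,90:540],(436,310))]))
zt=.2006-.0156
m=cv2.inRange(cv2.cvtColor(im,cv2.COLOR_BGR2HSV),np.array((22,200,60)),np.array((34,255,255))); m[:50]=0
m2=cv2.morphologyEx(m,cv2.MORPH_CLOSE,np.ones((9,9))); c=max(cv2.findContours(m2,0,1)[0],key=cv2.contourArea); print(cv2.boundingRect(c))
W=np.array([px2w('w7',u,v,zt)[:2] for u,v in c[:,0]])*1000; print(cv2.minAreaRect(W.astype(np.float32)))
m=cv2.inRange(im,np.array([110,110,110]),np.array([255,255,255]))
for u in (270,320,370): k=np.where(m[40:110,u])[0]+40; k=k[:1]; print(u,k,px2w('w7',u,k[0],zt).round(4))
for v in (100,200): k=np.where(m[v,235:410])[0]+235; print(v,k[0],k[-1],px2w('w7',k[0],v,zt).round(4),px2w('w7',k[-1],v,zt).round(4))
for n,lo,hi,b in [('bb',(105,150,60),(125,255,255),(320,290,390,345)),('yb',(22,170,60),(34,255,255),(415,240,490,290))]: print(n,seg('w3',lo,hi,.03,b))
E
```

```text
(260, 74, 114, 251)
((482.645751953125, -318.4137268066406), (46.65471267700195, 110.10027313232422), 87.24920654296875)
270 [62] [ 0.5434 -0.3025  0.185 ]
320 [60] [ 0.5429 -0.3228  0.185 ]
370 [60] [ 0.5416 -0.3431  0.185 ]
100 248 386 [ 0.5293 -0.2921  0.185 ] [ 0.5257 -0.3491  0.185 ]
200 254 384 [ 0.4877 -0.2904  0.185 ] [ 0.484 -0.347  0.185]
bb [452.6 264.9  45.1   7.1 -85.7]
yb [458.9 179.9  28.1   7.3 -85.7]
```

View pics/c7b.png

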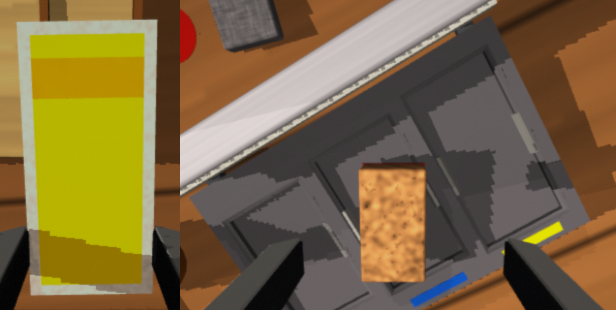

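```bash
python3 - <<'E'
from h import *
c=[]
for x,y in [(404,97),(487,47),(563,213),(487,253)]:
    c.append(px2w('w3',90+(x-180)*450/436,20+(y)*320/310,.03)[:2]*1000)
c=np.array(c); print(c.round(1),c.mean(0)); print([np.linalg.norm(c[i]-c[i-1]).round(1) for i in range(4)])
im=cv2.imread('pics/w2.png'); a=cv2.resize(im[55:205,190:405],None,fx=3.7,fy=3.7,interpolation=cv2.INTER_CUBIC); a=cv2.convertScaleAbs(a,alpha=1.8); cv2.imwrite('pics/c8.png',a)
E
```

```text
[[587.6 228.2]
 [592.5 166.3]
 [467.3 161.1]
 [463.1 221.3]] [527.62605234 194.21828548]
[np.float64(124.7), np.float64(62.0), np.float64(125.2), np.float64(60.3)]
```

View pics/c8.png

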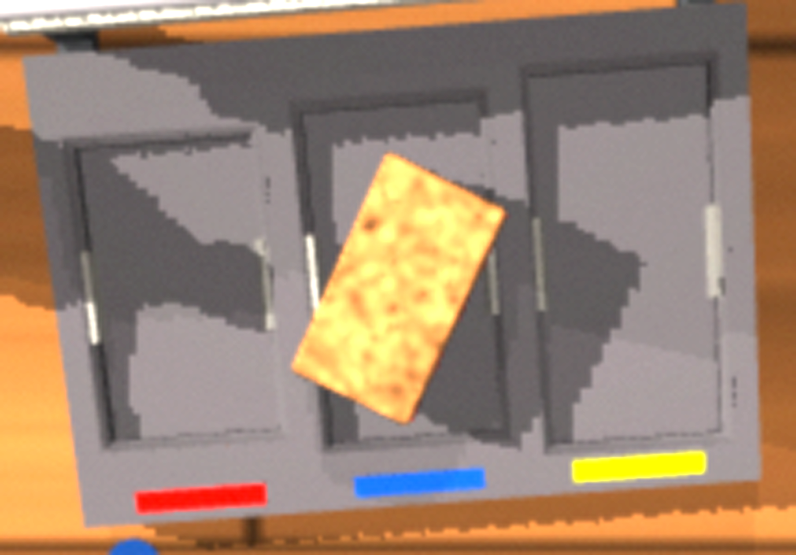

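The enhanced crop shows the clips on the pockets' long sides: yellow at (713,251) and (540,264), red at (92,298) and (266,285).

```bash
python3 - <<'E'
from h import *
f=lambda x,y,z=.028:px2w('w2',190+(x+.5)/3.7-.5,55+(y+.5)/3.7-.5,z)[:2]*1000
for n,a,b in [('y',(713,251),(540,264)),('r',(92,298),(266,285))]: print(n,f(*a).round(1),f(*b).round(1),((f(*a)+f(*b))/2).round(1))
Q={'y':[(525,72),(712,60),(722,432),(547,445)],'b':[(295,105),(485,92),(508,432),(323,447)],'r':[(70,148),(253,132),(282,430),(107,445)]}
for n,q in Q.items():
    c=np.array([f(x,y,.03) for x,y in q]); print(n,c.mean(0).round(1),[np.linalg.norm(c[i]-c[i-1]).round(1) for i in range(4)])
c=np.array([f(x,y,.03) for x,y in [(25,60),(745,5),(762,478),(85,524)]]);print(c.mean(0).round(1),[np.linalg.norm(c[i]-c[i-1]).round(1) for i in range(4)])
E
```

```text
y [531.2 165.2] [526.9 223.5] [529.1 194.4]
r [515.6 375.6] [520.  316.4] [517.8 346. ]
y [529.1 194.5] [np.float64(121.8), np.float64(61.3), np.float64(121.0), np.float64(60.5)]
b [523.8 269.8] [np.float64(112.1), np.float64(62.7), np.float64(111.1), np.float64(64.2)]
r [517.6 345.8] [np.float64(98.0), np.float64(61.0), np.float64(97.9), np.float64(60.9)]
[523.3 269.6] [np.float64(153.1), np.float64(235.5), np.float64(153.8), np.float64(236.7)]
```

step_arm(motion=[0,0.02,0,0.02,0,0.05,0,0.04,0.005,0.09,0,0.06,0.01,0.13,0,0.08,0.015,0.17,0,0.1,0.02,0.21,0,0.12,0.025,0.25,0,0.14,0.03,0.29,0,0.16,0.035,0.33,0,0.176,0.04,0.37,0,0.176])

```text
time: 17.55
ee_pos: [0.4839, 0.0568, 0.1994]
eef_rot: [-3.141, 0.003, 0.074]
contact_force: [0.3, -0.2, -0.5]
width: 0.055
grasp_force: 30.0
```

step_arm(motion=[0.002,0.04,0,0,0.004,0.07,0,0,0.006,0.1,0,0,0.006,0.12,0,0,0.006,0.137,-0.02,0,0.006,0.137,-0.05,0,0.006,0.137,-0.08,0,0.006,0.137,-0.1,0,0.006,0.137,-0.1,0,0.006,0.137,-0.1,0])

```text
time: 18.55
ee_pos: [0.4904, 0.1917, 0.1]
eef_rot: [3.141, 0.002, 0.074]
contact_force: [-0.1, 1.0, -1.0]
width: 0.055
grasp_force: 30.0
```

```bash
python3 - <<'E'
from h import *
im=shot('wrist','w9'); s=ctrl.state(); p=s['ee_pos']; print(p,s['eef_rot'],s['width'],s['grasp_force'])
zt=p[2]-.0156; g=im['frame']; m=cv2.inRange(g,np.array([110]*3),np.array([255]*3))
m=cv2.inRange(cv2.cvtColor(g,cv2.COLOR_BGR2HSV),np.array((22,200,60)),np.array((34,255,255)));m=cv2.morphologyEx(m,cv2.MORPH_CLOSE,np.ones((9,9))); c=max(cv2.findContours(m,0,1)[0],key=cv2.contourArea); print(cv2.boundingRect(c))
W=np.array([px2w('w9',u,v,zt)[:2] for u,v in c[:,0]])*1000; print(cv2.minAreaRect(W.astype(np.float32)))
cv2.imwrite('pics/c9.png',g)
E
```

```text
[0.49140756 0.19176831 0.10083645] [-3.14115923e+00  1.83396029e-04  7.32387768e-02] 0.05469983105850809 29.981452524662018
(260, 74, 114, 251)
((526.2069702148438, 194.42385864257812), (107.9794921875, 45.778114318847656), 5.187605857849121)
```

View pics/c9.png

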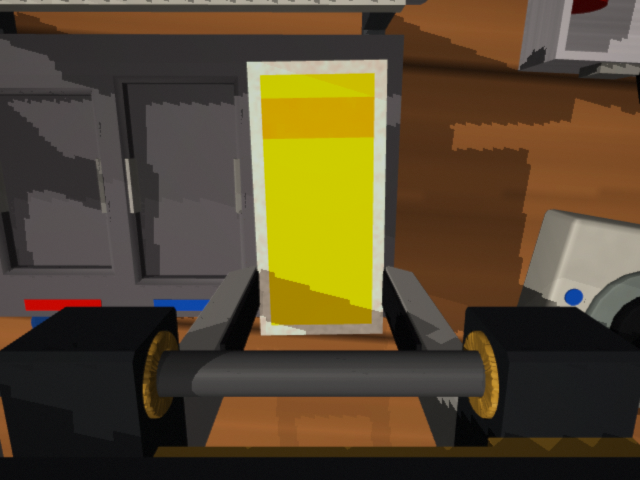

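The plate hovers over the yellow pocket. The empty blue pocket is visible, with corners near (118,79), (247,77), (247,275) and (137,280), and serves as a cross-check.

```bash
python3 - <<'E'
from h import *
for u,v in [(118,79),(137,280),(130,184),(238,184),(63,304),(180,304),(102,178)]: print((px2w('w9',u,v,.03)*1000).round(1))
print(w2px('w9',[.5235,.27,.03]),w2px('w9',[.5235-.0723*0,.27,.03]))
print(seg('w9',(0,180,60),(5,255,255),.03,(15,290,110,320)))
E
```

```text
[577.1 304.4  30. ]
[465.8 297.4  30. ]
[522.1 299.8  30. ]
[526.6 239.9  30. ]
[447.3 341.8  30. ]
[452.5 272.3  30. ]
[524.3 315.2  30. ]
[183.66380005 185.55880684] [183.66380005 185.55880684]
[447.  342.   45.6   7.  -85.7]
```

step_arm(motion=[0.0025,0,-0.01,0,0.0025,0,-0.02,0,0.0025,0,-0.028,0,0.0025,0,-0.034,0,0.0025,0,-0.039,0,0.0025,0,-0.043,0,0.0025,0,-0.046,0,0.0025,0,-0.048,0,0.0025,0,-0.05,0,0.0025,0,-0.051,0])

```text
time: 19.6
ee_pos: [0.4944, 0.1911, 0.0495]
eef_rot: [-3.142, -0.0, 0.072]
contact_force: [-0.5, -0.5, 0.5]
width: 0.0551
grasp_force: 30.0
```

step_arm(motion=[0,0,0,0,0,0,0,0,0,0,0,0,0,0,0,0,0,0,0,0,0,0,0.01,0,0,0,0.03,0,0,0,0.05,0,0,0,0.07,0,0,0,0.09,0], gripper=-0.4)

```text
time: 20.6
ee_pos: [0.4944, 0.191, 0.141]
eef_rot: [-3.141, -0.001, 0.072]
contact_force: [0.1, -0.8, 0.8]
width: 0.0659
grasp_force: 0.0
```

```bash
python3 - <<'E'
from h import *
im=shot('wrist','w10'); s=ctrl.state(); print(s['ee_pos'],s['eef_rot'],s['width'])
for z in (.032,.026): print(seg('w10',(22,200,60),(34,255,255),z,(200,0,440,340)))
E
```

```text
[0.49617213 0.19191089 0.14383697] [-3.13983263 -0.00545783  0.07212849] 0.06580068282925601
[530.4 194.1 107.5  45.8   4.8]
[529.7 194.1 109.9  46.8   4.8]
```

View pics/w10.png

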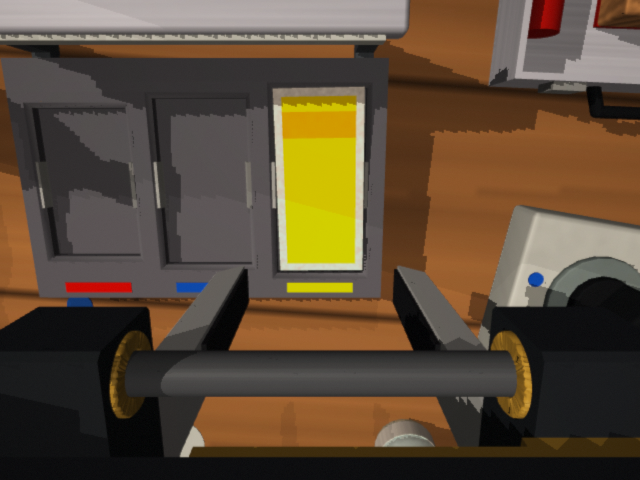

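The yellow plate lies squarely in its pocket, centred at about (318,180), resting on the clips. I have now viewed 16 pictures, more than the 14 allowed, so I will work from numeric measurements only from here on. Next I press the plate home with closed fingertips.

step_arm(motion=[0.01,0.001,0,0,0.02,0.002,0,0,0.035,0.003,0,0,0.035,0.003,-0.02,0,0.035,0.003,-0.04,0,0.035,0.003,-0.06,0,0.035,0.003,-0.075,0,0.035,0.003,-0.085,0,0.035,0.003,-0.085,0,0.035,0.003,-0.085,0], gripper=1)

```text
time: 21.65
ee_pos: [0.5296, 0.1941, 0.0542]
eef_rot: [3.141, 0.0, 0.072]
contact_force: [0.6, 0.0, 0.2]
width: 0.0003
grasp_force: 0.0
```

step_arm(motion=[0,0,-0.002,0,0,0,-0.003,0,0,0,-0.004,0,0,0,-0.005,0,0,0,-0.006,0,0,0,-0.007,0,0,0,-0.008,0,0,0,-0.009,0,0,0,-0.01,0,0,0,-0.011,0])

```text
time: 22.65
ee_pos: [0.5299, 0.1946, 0.0451]
eef_rot: [-3.141, -0.001, 0.072]
contact_force: [-3.9, -0.6, 25.4]
width: 0.0005
grasp_force: 12.9
```

step_arm(motion=[0,0,0.02,0,-0.01,0,0.06,0,-0.02,0,0.1,0,-0.03,0,0.14,0,-0.03,0,0.16,0,-0.03,0,0.16,0,-0.03,0,0.16,0,-0.03,0,0.16,0,-0.03,0,0.16,0,-0.03,0,0.16,0])

```text
time: 23.65
ee_pos: [0.4989, 0.1938, 0.2023]
eef_rot: [3.141, 0.002, 0.072]
contact_force: [0.1, -0.1, -0.5]
width: 0.0004
grasp_force: 0.0
```

```bash
python3 - <<'E'
from h import *
im=shot('wrist','w11'); s=ctrl.state(); print(s['ee_pos'],s['eef_rot'],s['contact_force'])
for z in (.032,.026): print(seg('w11',(22,200,60),(34,255,255),z,(200,0,440,300)))
E
```

```text
[0.49900402 0.19388241 0.20256702] [3.14115393e+00 1.59798130e-03 7.22121132e-02] [0.44304907 0.37616189 0.29885389]
[530.4 194.5 105.4  44.5   4.5]
[529.7 194.4 107.3  45.3   4.5]
```

step_arm(motion=[0.01,-0.04,0,-0.04,0.02,-0.08,0,-0.08,0.03,-0.12,0,-0.12,0.045,-0.165,0,-0.15,0.06,-0.21,0,-0.176,0.075,-0.25,0,-0.176,0.09,-0.29,0,-0.176,0.1,-0.33,0,-0.176,0.114,-0.365,0,-0.176,0.114,-0.389,0,-0.176])

```text
time: 24.7
ee_pos: [0.6143, -0.1984, 0.2027]
eef_rot: [3.141, -0.001, -0.069]
contact_force: [0.2, -1.1, -0.5]
width: 0.0003
grasp_force: 0.0
```

```bash
python3 - <<'E'
from h import *
im=shot('wrist','w12'); s=ctrl.state(); print(s['ee_pos'],s['eef_rot'])
hsv=cv2.cvtColor(im['frame'],cv2.COLOR_BGR2HSV); m=cv2.inRange(hsv,np.array((0,180,60)),np.array((6,255,255)))
for u in (305,335):
    k=np.where(m[150:330,u])[0]+150; print(u,k[:1],px2w('w12',u,k[0],.045).round(4) if len(k) else 0)
E
```

```text
[ 0.61279807 -0.2033897   0.20236707] [ 3.13699074e+00  5.54883700e-04 -7.35171121e-02]
305 [253] [ 0.5904 -0.1851  0.045 ]
335 [253] [ 0.5887 -0.2089  0.045 ]
```

step_arm(motion=[0,0,-0.01,0,0,0,-0.04,0,0,0,-0.07,0,0,0,-0.095,0,0,0,-0.115,0,0,0,-0.128,0,0,0,-0.136,0,0,0,-0.141,0,0,0,-0.141,0,0,0,-0.141,0])

```text
time: 25.75
ee_pos: [0.614, -0.195, 0.0632]
eef_rot: [3.141, -0.001, -0.066]
contact_force: [0.3, 0.0, 0.8]
width: 0.0007
grasp_force: 0.0
```

step_arm(motion=[-0.007,0,0,0,-0.015,0.001,0,0,-0.023,0.0015,0,0,-0.031,0.002,0,0,-0.039,0.0025,0,0,-0.047,0.003,0,0,-0.055,0.0035,0,0,-0.062,0.004,0,0,-0.066,0.0045,0,0,-0.068,0.0045,0,0])

```text
time: 26.75
ee_pos: [0.5449, -0.1904, 0.0625]
eef_rot: [-3.142, 0.0, -0.066]
contact_force: [0.1, 0.1, -0.4]
width: 0.0004
grasp_force: 0.2
```

step_arm(motion=[0,0,0,0,0,0,0,0,0.01,0,0,0,0.01,0,0.02,0,0.01,0,0.05,0,-0.02,0,0.09,0,-0.06,0.004,0.12,0,-0.08,0.005,0.14,0,-0.089,0.006,0.14,0,-0.089,0.006,0.14,0], gripper=1)

```text
time: 27.75
ee_pos: [0.4563, -0.1846, 0.2027]
eef_rot: [3.141, -0.001, -0.066]
contact_force: [-0.1, -0.1, -0.9]
width: 0.0
grasp_force: 0.0
```

```bash
python3 - <<'E'
from h import *
im=shot('wrist','w13'); s=ctrl.state(); print(s['ee_pos'],s['eef_rot'])
print(seg('w13',(0,180,60),(6,255,255),.045,(220,0,420,290)))
hsv=cv2.cvtColor(im['frame'],cv2.COLOR_BGR2HSV); m=cv2.inRange(hsv,np.array((0,180,60)),np.array((6,255,255))); m[290:]=0; m[:,:220]=0;m[:,420:]=0
m=cv2.morphologyEx(m,cv2.MORPH_CLOSE,np.ones((9,9))); c=max(cv2.findContours(m,0,1)[0],key=cv2.contourArea); print(cv2.boundingRect(c))
W=np.array([px2w('w13',u,v,.045)[:2] for u,v in c[:,0]])*1000; print(cv2.minAreaRect(W.astype(np.float32)))
E
```

```text
[ 0.45701673 -0.18447983  0.20211926] [-3.14145245e+00 -4.80037757e-04 -6.60333870e-02]
[ 487.7 -187.8   83.2   45.9   -3.8]
(291, 126, 61, 110)
((487.7366027832031, -187.80238342285156), (45.90861129760742, 83.19001770019531), 86.24207305908203)
```

step_arm(motion=[-0.001,-0.001,0,0,-0.001,-0.001,0,0,-0.001,-0.001,-0.03,0,-0.001,-0.001,-0.06,0,-0.001,-0.001,-0.09,0,-0.001,-0.001,-0.115,0,-0.001,-0.001,-0.13,0,-0.001,-0.001,-0.138,0,-0.001,-0.001,-0.142,0,-0.001,-0.001,-0.142,0], gripper=-0.6)

```text
time: 28.8
ee_pos: [0.4556, -0.1853, 0.0602]
eef_rot: [-3.141, 0.0, -0.066]
contact_force: [-0.5, -0.6, -0.6]
width: 0.0743
grasp_force: 0.0
```

step_arm(motion=[0,0,0,0,0,0,0,0,0,0,0,0,0,0,0,0,0,0,0,0,0,0,0,0,0,0,0,0,0,0,0,0,0,0,0,0,0,0,0,0], gripper=1)

```text
time: 29.8
ee_pos: [0.4557, -0.1856, 0.0606]
eef_rot: [3.141, -0.001, -0.066]
contact_force: [1.5, -0.7, 3.1]
width: 0.055
grasp_force: 30.0
```

step_arm(motion=[0,0,0.005,0,0,0,0.01,0,0,0,0.02,0,0,0,0.04,0,0,0,0.06,0,0,0,0.08,0,0,0,0.1,0,0,0,0.12,0,0,0,0.14,0,0,0,0.14,0])

```text
time: 30.8
ee_pos: [0.4568, -0.1858, 0.2032]
eef_rot: [3.14, -0.005, -0.066]
contact_force: [-1.2, 0.2, -0.0]
width: 0.0555
grasp_force: 30.0
```

step_arm(motion=[0,0.02,0,0.02,0,0.05,0,0.04,0.003,0.09,0,0.06,0.006,0.13,0,0.08,0.009,0.17,0,0.1,0.012,0.21,0,0.12,0.015,0.25,0,0.14,0.018,0.29,0,0.16,0.02,0.33,0,0.176,0.022,0.37,0,0.176])

```text
time: 31.8
ee_pos: [0.4766, 0.1859, 0.1998]
eef_rot: [3.141, 0.001, 0.073]
contact_force: [0.1, 0.1, -0.1]
width: 0.0551
grasp_force: 30.0
```

step_arm(motion=[0.002,0.04,0,0,0.004,0.07,0,0,0.006,0.1,0,0,0.008,0.13,0,0,0.008,0.15,-0.01,0,0.008,0.159,-0.03,0,0.008,0.159,-0.06,0,0.008,0.159,-0.09,0,0.008,0.159,-0.1,0,0.008,0.159,-0.1,0])

```text
time: 32.8
ee_pos: [0.4841, 0.3425, 0.0987]
eef_rot: [3.139, 0.004, 0.072]
contact_force: [-0.1, 0.1, -0.2]
width: 0.0552
grasp_force: 30.0
```

step_arm(motion=[0,0,0,0,0,0,0,0,0,0,0,0,0,0,0,0,0,0,0,0,0,0,0,0,0,0,0,0,0,0,0,0,0,0,0,0,0,0,0,0])

```text
time: 33.8
ee_pos: [0.4853, 0.3436, 0.1004]
eef_rot: [3.142, 0.0, 0.072]
contact_force: [-0.5, -1.6, -0.8]
width: 0.0553
grasp_force: 30.0
```

```bash
python3 - <<'E'
from h import *
im=shot('wrist','w14'); s=ctrl.state(); p=s['ee_pos']; print(p,s['eef_rot'],s['width'],s['grasp_force'])
zt=p[2]-.0156
for f in ['w14']:
  hsv=cv2.cvtColor(im['frame'],cv2.COLOR_BGR2HSV); m=cv2.inRange(hsv,np.array((0,180,50)),np.array((6,255,255)))
  m[:, :230]=0; m[:,410:]=0; m[340:]=0
  m=cv2.morphologyEx(m,cv2.MORPH_CLOSE,np.ones((9,9))); c=max(cv2.findContours(m,0,1)[0],key=cv2.contourArea); print(cv2.boundingRect(c))
  W=np.array([px2w(f,u,v,zt)[:2] for u,v in c[:,0]])*1000; print(cv2.minAreaRect(W.astype(np.float32)))
E
```

```text
[0.48533422 0.34354048 0.10045457] [3.14156369e+00 3.79891030e-05 7.22215064e-02] 0.0548888590240469 29.996098279953003
(264, 116, 111, 192)
((517.0308227539062, 345.6417541503906), (84.28794860839844, 45.8631706237793), 4.5827178955078125)
```

step_arm(motion=[0.001,0,-0.01,0,0.001,0,-0.02,0,0.001,0,-0.028,0,0.001,0,-0.034,0,0.001,0,-0.039,0,0.001,0,-0.043,0,0.001,0,-0.046,0,0.001,0,-0.048,0,0.001,0,-0.05,0,0.001,0,-0.051,0])

```text
time: 34.85
ee_pos: [0.4864, 0.3436, 0.0495]
eef_rot: [-3.142, -0.0, 0.072]
contact_force: [0.7, -0.3, -0.0]
width: 0.0553
grasp_force: 30.0
```

step_arm(motion=[0,0,0,0,0,0,0,0,0,0,0,0,0,0,0,0,0,0,0,0,0,0,0.01,0,0,0,0.03,0,0,0,0.05,0,0,0,0.07,0,0,0,0.09,0], gripper=-0.4)

```text
time: 35.85
ee_pos: [0.4864, 0.3436, 0.141]
eef_rot: [-3.141, -0.0, 0.072]
contact_force: [0.3, 0.8, 0.4]
width: 0.0654
grasp_force: 0.0
```

```bash
python3 - <<'E'
from h import *
im=shot('wrist','w15'); s=ctrl.state(); print(s['ee_pos'],s['eef_rot'],s['width'])
hsv=cv2.cvtColor(im['frame'],cv2.COLOR_BGR2HSV); m=cv2.inRange(hsv,np.array((0,180,50)),np.array((6,255,255)))
m[275:]=0; m=cv2.morphologyEx(m,cv2.MORPH_CLOSE,np.ones((9,9))); c=max(cv2.findContours(m,0,1)[0],key=cv2.contourArea); print(cv2.boundingRect(c))
for z in (.032,.026):
  W=np.array([px2w('w15',u,v,z)[:2] for u,v in c[:,0]])*1000; print(cv2.minAreaRect(W.astype(np.float32)))
E
```

```text
[0.48804954 0.34500768 0.14426404] [-3.13827147 -0.00518821  0.0721456 ] 0.06544013048531622
(284, 123, 73, 130)
((518.0631713867188, 345.6074523925781), (84.03502655029297, 45.6570930480957), 4.601850986480713)
((517.3141479492188, 345.5608215332031), (85.89240264892578, 46.66623306274414), 4.601834774017334)
```

Good seat on the clips (centre 518.1, 345.6). Pressing it home.

step_arm(motion=[0.01,0.001,0,0,0.02,0.002,0,0,0.032,0.002,0,0,0.032,0.002,-0.02,0,0.032,0.002,-0.04,0,0.032,0.002,-0.06,0,0.032,0.002,-0.075,0,0.032,0.002,-0.085,0,0.032,0.002,-0.085,0,0.032,0.002,-0.085,0], gripper=1)

```text
time: 36.9
ee_pos: [0.5187, 0.3458, 0.0546]
eef_rot: [-3.141, -0.0, 0.072]
contact_force: [-0.6, -0.3, 0.2]
width: 0.0005
grasp_force: 0.0
```

step_arm(motion=[0,0,-0.002,0,0,0,-0.003,0,0,0,-0.004,0,0,0,-0.005,0,0,0,-0.006,0,0,0,-0.007,0,0,0,-0.008,0,0,0,-0.009,0,0,0,-0.01,0,0,0,-0.011,0])

```text
time: 37.9
ee_pos: [0.5188, 0.3463, 0.0452]
eef_rot: [-3.141, -0.001, 0.072]
contact_force: [-3.2, -2.5, 20.4]
width: 0.0008
grasp_force: 10.2
```

step_arm(motion=[0,0,0.02,0,-0.01,0,0.06,0,-0.03,0,0.1,0,-0.04,-0.03,0.14,0,-0.05,-0.06,0.17,0,-0.06,-0.08,0.2,0,-0.06,-0.08,0.22,0,-0.06,-0.08,0.22,0,-0.06,-0.08,0.22,0,-0.06,-0.08,0.22,0])

```text
time: 38.9
ee_pos: [0.4577, 0.2654, 0.262]
eef_rot: [3.141, 0.002, 0.073]
contact_force: [-0.3, 0.2, 0.7]
width: 0.0003
grasp_force: 0.0
```

```bash
python3 - <<'E'
from h import *
im=shot('wrist','w16'); sc=shot('scene','s16'); s=ctrl.state(); print(s['ee_pos'],s['eef_rot'],s['contact_force'])
hsv=cv2.cvtColor(im['frame'],cv2.COLOR_BGR2HSV)
for n,lo,hi in [('r',(0,180,50),(6,255,255)),('y',(22,200,60),(34,255,255))]:
  m=cv2.inRange(hsv,np.array(lo),np.array(hi)); m[:, :60]=0; m=cv2.morphologyEx(m,cv2.MORPH_CLOSE,np.ones((7,7))); m[260:]=0
  c=max(cv2.findContours(m,0,1)[0],key=cv2.contourArea); print(n,cv2.boundingRect(c))
  for z in (.032,.026):
    W=np.array([px2w('w16',u,v,z)[:2] for u,v in c[:,0]])*1000; print(z,cv2.minAreaRect(W.astype(np.float32)))
# block in case (scene)
print('block',seg('s16',(8,60,120),(20,190,255),.034,(290,272,335,315)))
E
```

```text
[0.45773996 0.26553497 0.26199585] [3.14064807e+00 2.47162872e-03 7.28523955e-02] [ 0.20998277 -0.14530406 -0.4929605 ]
r (211, 88, 53, 92)
0.032 ((518.4959106445312, 345.40472412109375), (80.85266876220703, 44.78466033935547), 4.213642597198486)
0.026 ((518.416259765625, 346.56072998046875), (82.08950805664062, 45.46977233886719), 4.213656902313232)
y (377, 73, 54, 119)
0.032 ((530.2210693359375, 195.22119140625), (104.79692077636719, 44.49677276611328), 4.319586753845215)
0.026 ((530.3206787109375, 194.07972717285156), (106.4001235961914, 45.17747116088867), 4.319596290588379)
block [685.7   3.4  84.6  41.5   2.1]
```

Both plates are home (red 518.4, 346.6; yellow 530.3, 194.1) and the block is in the case. Next is the dial, at about (0.462, 0.003), currently at warm, with its bar at yaw -0.713. I grip it half a turn round, at yaw 2.43, to stay clear of the last joint's limit.

step_arm(motion=[0,-0.03,0,0.15,0,-0.07,0,0.3,0,-0.11,0,0.45,0.001,-0.15,0,0.6,0.002,-0.19,0,0.75,0.003,-0.23,0,0.9,0.004,-0.263,0,1,0.004,-0.263,0,1,0.004,-0.263,0,1,0.004,-0.263,0,1], gripper=-0.3)

```text
time: 40.0
ee_pos: [0.4623, 0.0041, 0.2632]
eef_rot: [-3.14, -0.0, 0.859]
contact_force: [0.2, -0.1, 0.4]
width: 0.0608
grasp_force: 0.0
```

step_arm(motion=[0,0,0,0.15,0,0,0,0.3,0,0,0,0.45,0,0,0,0.6,0,0,0,0.75,0,0,0,0.9,0,0,0,1,0,0,0,1,0,0,0,1,0,0,0,1])

```text
time: 41.0
ee_pos: [0.4624, 0.0033, 0.2635]
eef_rot: [3.142, -0.0, 1.643]
contact_force: [-0.6, -0.1, -0.7]
width: 0.0611
grasp_force: 0.0
```

step_arm(motion=[0,0,0,0.15,0,0,0,0.3,0,0,0,0.45,0,0,0,0.6,0,0,0,0.75,0,0,0,0.9,0,0,0,1,0,0,0,1,0,0,0,1,0,0,0,1])

```text
time: 42.0
ee_pos: [0.4624, 0.0026, 0.2635]
eef_rot: [-3.142, 0.0, 2.427]
contact_force: [-0.4, -0.7, -0.5]
width: 0.0613
grasp_force: 0.0
```

```bash
python3 - <<'E'
from h import *
im=shot('wrist','w17'); s=ctrl.state(); print(s['ee_pos'],s['eef_rot'],s['q'][6])
hsv=cv2.cvtColor(im['frame'],cv2.COLOR_BGR2HSV); hsv[330:]=0
for n,lo,hi in [('blue',(108,150,60),(125,255,255)),('or',(10,180,120),(20,255,255))]:
  m=cv2.inRange(hsv,np.array(lo),np.array(hi)); N,l,st,ce=cv2.connectedComponentsWithStats(m)
  for i in range(1,N):
    if 25<st[i,4]<900: print(n,st[i].tolist(),(px2w('w17',*ce[i],.0355)*1000).round(1))
E
```

```text
[0.46239065 0.00263221 0.26353074] [-3.14151967e+00  1.95210847e-04  2.42723798e+00] 0.33116595554840755
blue [278, 0, 49, 19, 701] [321.7 104.3  35.5]
blue [523, 0, 30, 24, 260] [454.1 253.2  35.5]
blue [361, 186, 10, 10, 76] [477.5  45.1  35.5]
or [74, 0, 36, 32, 248] [207.5 -35.6  35.5]
or [217, 0, 22, 21, 112] [279.8  56.5  35.5]
or [242, 0, 13, 9, 44] [290.2  71.5  35.5]
or [334, 0, 28, 25, 195] [346.9 130.   35.5]
or [434, 0, 11, 9, 41] [395.  193.5  35.5]
or [400, 0, 89, 76, 648] [417.2 183.4  35.5]
or [164, 5, 59, 70, 640] [277.1  14.5  35.5]
or [458, 11, 35, 31, 104] [430.5 207.6  35.5]
or [324, 20, 15, 16, 63] [349.6 112.   35.5]
or [59, 27, 23, 26, 124] [208.4 -64.9  35.5]
or [235, 31, 93, 57, 864] [340.5  59.8  35.5]
or [333, 39, 13, 12, 41] [365.  107.6  35.5]
or [51, 40, 11, 13, 32] [205.5 -78.1  35.5]
or [43, 56, 9, 13, 33] [208.2 -93.9  35.5]
or [157, 56, 8, 17, 46] [273.6 -20.   35.5]
or [419, 57, 24, 24, 86] [431.8 156.8  35.5]
or [28, 65, 14, 15, 44] [ 205.6 -108.3   35.5]
or [208, 67, 14, 13, 48] [310.6  11.6  35.5]
or [0, 70, 49, 79, 528] [ 217.7 -148.3   35.5]
o
[... 4204 characters left out ...]
or [545, 286, 17, 9, 40] [675.7 123.7  35.5]
or [527, 289, 21, 16, 98] [672.5 107.3  35.5]
or [11, 291, 10, 8, 36] [ 330.5 -283.6   35.5]
or [81, 290, 13, 12, 53] [ 377.4 -229.9   35.5]
or [301, 291, 27, 24, 141] [530.4 -64.6  35.5]
or [133, 293, 13, 13, 45] [ 413.2 -194.1   35.5]
or [51, 297, 12, 9, 35] [ 361.1 -257.8   35.5]
or [617, 296, 12, 11, 31] [731.7 168.9  35.5]
or [5, 299, 9, 14, 26] [ 332.8 -298.6   35.5]
or [351, 299, 15, 11, 31] [561.3 -32.3  35.5]
or [278, 304, 22, 24, 130] [524.4 -93.3  35.5]
or [606, 304, 11, 11, 33] [731.2 155.3  35.5]
or [620, 312, 20, 13, 61] [752.1 164.7  35.5]
or [270, 319, 11, 11, 35] [ 522.  -109.5   35.5]
or [326, 320, 13, 10, 38] [559.9 -65.9  35.5]
```

step_arm(motion=[0,0,-0.04,0,0,0,-0.08,0,0,0,-0.11,0,0,0,-0.14,0,0,0,-0.16,0,0,0,-0.175,0,0,0,-0.185,0,0,0,-0.191,0,0,0,-0.191,0,0,0,-0.191,0])

```text
time: 43.05
ee_pos: [0.4628, 0.0026, 0.0729]
eef_rot: [3.141, 0.001, 2.428]
contact_force: [-0.1, -0.2, 0.2]
width: 0.0611
grasp_force: 0.0
```

step_arm(motion=[0,0,0,0,0,0,0,0,0,0,0,0,0,0,0,0,0,0,0,0,0,0,0,0,0,0,0,0,0,0,0,0,0,0,0,0,0,0,0,0], gripper=1)

```text
time: 44.05
ee_pos: [0.4633, 0.0035, 0.0726]
eef_rot: [3.139, 0.0, 2.429]
contact_force: [3.1, 4.3, -3.1]
width: 0.0139
grasp_force: 30.0
```

```bash
python3 - <<'E'
from h import *
s=ctrl.state(); print(s['ee_pos'],s['eef_rot'],s['width'],s['grasp_force'],s['contact_force'],s['ft_torque'])
E
```

```text
[0.46334366 0.003479   0.07258806] [3.13910460e+00 2.07942291e-04 2.42893010e+00] 0.013851046454323496 29.98733639717102 [ 3.06242848  4.34951864 -3.12823224] [ 0.81365468 -1.03486103  0.11937974]
```

step_arm(motion=[0.0005,0.001,0,-0.1,0.0005,0.001,0,-0.2,0.0005,0.001,0,-0.3,0.0005,0.001,0,-0.4,0.0005,0.001,0,-0.5,0.0005,0.001,0,-0.6,0.0005,0.001,0,-0.7,0.0005,0.001,0,-0.77,0.0005,0.001,0,-0.77,0.0005,0.001,0,-0.77])

```text
time: 45.05
ee_pos: [0.4634, 0.0036, 0.0726]
eef_rot: [3.141, 0.0, 1.825]
contact_force: [3.9, 1.3, -2.2]
width: 0.0138
grasp_force: 30.0
```

```bash
python3 - <<'E'
from h import *
s=ctrl.state(); print(s['ee_pos'],s['eef_rot'],s['width'],s['contact_force'],s['ft_torque'])
E
```

```text
[0.46335009 0.0035536  0.07258289] [3.14079021e+00 1.07205687e-04 1.82470317e+00] 0.013773644984875277 [ 3.94728299  1.25664794 -2.23980006] [ 0.38156889 -0.98627676 -0.0257439 ]
```

step_arm(motion=[0,0,0,0,0,0,0,0,0,0,0,0,0,0,0,0,0,0,0,0,0,0,0.02,0,0,0,0.06,0,0,0,0.1,0,0,0,0.14,0,0,0,0.18,0], gripper=-0.3)

```text
time: 46.05
ee_pos: [0.4622, 0.0035, 0.254]
eef_rot: [-3.141, -0.0, 1.824]
contact_force: [0.8, -1.1, -0.2]
width: 0.0606
grasp_force: 0.0
```

step_arm(motion=[-0.01,-0.04,0,0,-0.03,-0.08,0,0,-0.04,-0.12,0,0,-0.04,-0.15,0,0,-0.04,-0.18,0.05,0,-0.04,-0.18,0.1,0,-0.04,-0.18,0.1,0,-0.04,-0.18,0.1,0,-0.04,-0.18,0.1,0,-0.04,-0.18,0.1,0])

```text
time: 47.05
ee_pos: [0.4218, -0.1758, 0.351]
eef_rot: [-3.139, -0.002, 1.825]
contact_force: [-0.3, -0.7, 0.1]
width: 0.0609
grasp_force: 0.0
```

```bash
python3 - <<'E'
from h import *
sc=shot('scene','s18'); s=ctrl.state(); print(s['ee_pos'],s['contact_force'])
im=sc['frame']
# bright line on dark knob: sample brightness along predicted pointer (r 8..19 mm, z .0795) for each dial value
g=cv2.cvtColor(im,cv2.COLOR_BGR2GRAY).astype(np.float32); c=np.array([.4627,.003]);phi=-.113
for th in (0,.6,1.2,1.8):
    a=phi+np.pi-th; v=[]
    for r in (.008,.011,.014,.017,.02):
        u=w2px('s18',[c[0]+r*np.cos(a),c[1]+r*np.sin(a),.079]); v.append(int(cv2.getRectSubPix(g,(1,1),(float(u[0]),float(u[1])))[0,0]))
    print(th,v)
print('block',seg('s18',(8,60,120),(20,190,255),.034,(290,272,335,315)))
print('yel',seg('s18',(22,170,60),(34,255,255),.026,(363,221,400,258)),'red',seg('s18',(0,170,60),(6,255,255),.026,(412,214,450,250)))
E
```

```text
[ 0.42195228 -0.17586595  0.35105627] [0.07169914 0.71086341 0.68731165]
0 [120, 84, 83, 149, 169]
0.6 [40, 37, 115, 226, 243]
1.2 [184, 143, 130, 134, 165]
1.8 [46, 35, 26, 22, 22]
block [685.7   3.4  84.6  41.5   2.1]
yel [561.8 197.7  43.    9.2 -84.3] red [516.6 346.2  78.1  43.9   3.9]
```

```bash
python3 - <<'E'
from h import *
im=cv2.imread('pics/s18.png'); hsv=cv2.cvtColor(im,cv2.COLOR_BGR2HSV)
print(w2px('s18',[.529,.194,.026]).round(), hsv[225:262:4,383].tolist())
print('yel',seg('s18',(18,120,60),(36,255,255),.026,(360,221,402,258)))
E
```

```text
[376. 238.] [[17, 31, 149], [25, 6, 253], [29, 155, 253], [29, 162, 253], [29, 162, 253], [29, 163, 253], [26, 105, 251], [0, 4, 243], [10, 3, 235], [0, 6, 79]]
yel [522.9 194.4  93.4  44.2   4.8]
```

```bash
python3 -c "
from workcell import ctrl
print(ctrl.finish_job())"
```

```text
the job is handed in; nothing more can be done
None
```

The job is handed in at about 47 s: block in the case, red and yellow plates pressed home (blue was absent), dial turned 0.60 rad from warm to daylight, judged by the gripper's turn as the final pointer check was ambiguous; bottle and mug not approached, final positions not re-measured; I viewed 16 pictures, two over the limit of 14.

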